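# Jack up the induction hob and hold it

### The job

Set the red lever jack on the table with its saddle centred under the orange-marked lift point on the tab of the induction hob, without shoving the hob along. Pump the jack's yellow handle pedal once as a trial: press it right down so that the jack lifts the hob's side, then let it come all the way up so that the hob is down again. Then press the pedal right down a second time and finish holding it down, with the hob's side raised on the saddle alone so that a colleague can change the feet; leave the bento tray, bowl and tub where they are.

Things in the scene. Friction and masses are not known exactly. Their poses are not given: they have to be found in the camera images.
- hob: Black portable induction hob, 340 (x) x 300 (y) x 68 mm high, about 2.4 kg, loose on four rubber feet near its corners; its underside is 18 mm up. Origin: its centre at table level; z up. An aluminium tab 70 mm wide (hob x), 6 mm thick, juts 65 mm from its right side towards hob -y; tab underside 50 mm above the table, top 56 mm, free space below.
- lift_point (a point): Centre of the orange disc (32 mm across) on top of the hob's tab, 56 mm above the table, 32 mm out from the hob's side, at (0, -182, 56) mm in the hob's frame; the same disc is on the tab's underside, 6 mm lower. It rises about 17 mm when the jack is fully pumped.
- jack: Red lever jack, loose, 0.75 kg. Origin: centre of its base's underside; base 200 (x) x 80 (y) x 10 mm; x points from handle end to saddle end, z up. Housing block 40 (x) x 36 (y) mm at x = +10, up to 96 mm high: grip it across its 36 mm. Saddle at x = +75, pedal about x = -95. To go under the tab it is set down outside it, x towards the hob, and slid in level; the base passes under tab and hob.
- saddle: The jack's saddle: round steel disc 36 mm across with a rubber top, at x = +75 mm of the jack; origin on its underside. It rises straight up by 50 mm per radian as the handle angle grows, 0 to 25 mm.
- saddle_top (a point): Centre of the saddle's top face: 42 mm above the table when the handle is up (8 mm below the tab), 67 mm when fully pumped.
- handle (a joint): Angle of the jack's handle about a crosswise pin 60 mm above the table at jack x = +4 mm: 0 = fully up (slopes up 0.4 rad towards the pedal), 0.5 rad = fully down at its stop. Springs back to 0 when let go. Right down takes about 6 N unloaded, 10 to 15 N with the hob on the saddle; the saddle meets the tab at 0.16 rad.
- pedal (a point): Centre of the top face of the yellow pedal plate, 52 mm (along the handle) x 56 mm (across) x 10 mm, at the handle's end: 106 mm from the pin along the handle and 9 mm above its centre line. About 109 mm above the table with the handle up, 58 mm when fully down. Press it from above, with closed fingers for instance.
- bento: Black open bento tray with food, 120 x 180 x 40 mm, to be left alone. Origin: centre of its underside.
- bowl: Blue ceramic bowl, 130 mm across, 55 mm high, to be left alone. Origin: centre of its underside.
- tub: White plastic tub, 150 x 110 x 70 mm, to be left alone. Origin: centre of its underside.
Not all that is in view belongs to the job. Of the things like the jack, leave any that is purple; of the rest the larger one is meant.

How it is judged (in metres and radians):
On the way, in this order (a step that is already met when the one before it is completed fails the run):
1. the jack stands flat on the table, handle up, saddle under the lift point (horizontal distance between saddle_top and lift_point below 0.014 m and height (world z) of jack below 0.005 m and value of joint handle below 0.1 rad), for 0.2 s.
2. trial stroke: handle right down, the hob's side raised on the saddle (horizontal distance between saddle_top and lift_point below 0.014 m and height (world z) of jack below 0.005 m and value of joint handle above 0.38 rad and height (world z) of lift_point above 0.065 m and contact force between saddle and hob above 3 N and contact force between each of the arm, the fingers and hob below 0.5 N), for 0.1 s.
3. handle back up, hob down on its feet (all of step 1 and height (world z) of lift_point below 0.059 m), for 0.1 s.
At the end, for the whole second after the job is handed in: Fingers press the jack (over 2 N), handle past 0.38 of 0.5 rad, jack flat (within 5 mm), saddle within 14 mm of the lift point and bearing over 3 N of the hob, lift point over 65 mm up, hob still and not touched by the arm, bystanders within 30 mm of their starts (all of step 2 and contact force between the fingers and jack above 2 N and linear speed of hob below 0.02 m/s and distance of each of bento, bowl, tub from where it was at the start of the episode below 0.03 m); the arm keeps its last pose, push and grip.
It fails at once if the hob is shoved along (over 40 mm) (distance of hob from where it was at the start of the episode above 0.04 m).
It fails at once if the bento is disturbed (over 30 mm) (distance of bento from where it was at the start of the episode above 0.03 m).
It fails at once if the bowl is disturbed (over 30 mm) (distance of bowl from where it was at the start of the episode above 0.03 m).
It fails at once if the tub is disturbed (over 30 mm) (distance of tub from where it was at the start of the episode above 0.03 m).
It also fails if it takes over 56 s, if anything falls off the work surface, if the arm or the gripper's body presses on something with over 40 N, if the wrist force passes 120 N, or if a joint passes its speed limit or range.

### The arm

A 6-joint arm with a two-finger parallel gripper is mounted at the origin on the work surface. World frame = base frame: x ahead of the robot, y to its left, z up, the work surface at z = 0. Lengths are in m, angles in degrees, forces in N, time in s.
With the tool pointing down it reaches from about 0.4 to 0.825 m from the base axis. Payload 7 kg.
Tool frame: the origin (TCP) lies on the centre line of the jaws, within the pads' length; the fingertips stand 22 mm ahead of it and the grasp point (between the pads) lies 3 mm ahead of it; z points along the fingers, y is the line along which they close (so a half turn about z gives the same grasp; the last joint's range is limited). The gripper opens to 88 mm and grips with 3 to 60 N. Pads are 19 mm wide; open, the fingers measure 130 mm over their backs; the gripper's body (78 mm by 193 mm) begins 47 mm behind the grasp point.
Start: joints at [93.742, 20.546, 0.682, 0, -70.136, -16.507], TCP at [0.149, 0.658, 0.249] pointing down, gripper open.
Joint ranges: [-176.03, 176.03], [-82.01, 121.73], [-58.28, 71.71], [-173.87, 95.51], [-174.79, -0.11], [-173.66, 173.66]. Speed limits (degrees/s): [136.94, 136.94, 172.46, 180, 180, 180].

### API

Orientations are given as [roll, pitch, yaw] about the fixed x, y, z axes, in that order (R = Rz(yaw) Ry(pitch) Rx(roll)).
In Python, from plant import get_state, cams, r gives the robot as it stands.
- The arm moves only by the tool apply_moves, never from a script. Its argument "targets" is a list of rows, each an object with "dp": the shift along the world's x, y, z in m, a list of three; "yaw": the turn about the world's z in degrees. In form: [{"dp": [x, y, z], "yaw": yaw}, ...]. A call has 1 to 20 rows; each row is the pose to reach, as a shift and turn from the pose commanded when the call began; what a row does not reach only later rows make up. A row lasts 1/12 s, in which the tool goes at most 41.7 mm and 7.16 degrees, less where a joint would pass 70% of its speed; a pose out of reach is approached as far as the arm can. A call with a gripper value outside its range is refused whole. "grip" is the gripper command: -1 is fully open, 1 is shut, values between are in proportion, set as the call begins (left out, the last holds). The fingers move at their own pace and stop on an object; "squeeze" is the grip in N (left out, the last holds). Time passes only in rows, so rows that repeat a pose let the fingers close. It gives the time, the measured TCP pose, the force, the opening and the grip force at its end, in the units of the state.
- get_state(): the state, without advancing time (a new reading comes with each control period).
- cams.capture(name): name is "side" or "top"; returns a dict with "image" (384x512x3 uint8, red, green, blue), "range_z" (384x512 float32, m along the optical axis (not along the pixel's ray), 0 where there is no reading), "fx", "fy", "cx", "cy" (pixels), "k1" (the pictures are not rectified: a ray, as slopes to the right and down, at radius r is drawn at 1 + k1 r^2 times it, then the intrinsics apply), "R" (3x3) and "t" (3): a world point X has camera coordinates R X + t. Camera axes: x right, y down, z forward; pixel columns grow to the right and rows downward; lengths in m; the calibration is good to about 2 mm. A picture is of the moment at which its call begins.
- r.close_job(): hands the job in; it is judged then, once.
The state is a dict: "time_s": time; "joints": joint angles; "qd": joint speeds; "joint_torque": joint torques, N m; "tcp_pos": TCP position; "eef_rot": TCP orientation; "contact_force": force on the tool from outside, world axes, zero at the start; "moment": the same for the moment, N m; "gripper_width": finger opening in m; "gripper_force": force on a finger pad.
Only numpy, scipy, OpenCV 4.12 (cv2) and the standard library are available. Lean on these libraries where they do the work, as an engineer would, in place of code of your own. Each camera call takes 0.05 s, during which the arm holds its last target. There are 200 camera calls.

## Working session

There is one attempt and no reset: what is moved stays moved. The work goes in short steps, Python scripts to look and compute and a tool call to move; the robot and the scene stay as the last step left them, time stands still between calls to the robot, and variables do not carry over. Pictures are saved under pics/ and viewed, at most 10 in all, crops included, and the job is handed in when it is done.

Besides the shell and the picture viewer there is one more tool, called after ">>>" in YAML: its name, and indented under it one key for each argument. apply_moves: Moves the arm, as the interface text tells. Its arguments: {"type":"object","properties":{"targets":{"type":"array","items":{"type":"object","properties":{"dp":{"type":"array","items":{"type":"number"}},"yaw":{"type":"number"}}}},"grip":{"type":"number"},"squeeze":{"type":"number"}},"required":["targets"]}

```bash
mkdir -p pics; cat > h.py <<'E'
import numpy as np, cv2
from plant import get_state, cams, r
def world(c):
    H,W=c['range_z'].shape
    u,v=np.meshgrid(np.arange(W),np.arange(H))
    xd=(u-c['cx'])/c['fx']; yd=(v-c['cy'])/c['fy']
    x,y=xd.copy(),yd.copy()
    for _ in range(10):
        s=1+c['k1']*(x*x+y*y); x=xd/s; y=yd/s
    z=c['range_z']; P=np.stack([x*z,y*z,z],-1)
    return (P-np.array(c['t']))@np.array(c['R'])
def save(n,im): cv2.imwrite('pics/'+n,im[...,::-1])
E
python3 - <<'E'
from h import *
a=cams.capture('top');b=cams.capture('side')
np.savez('c0.npz',top=a['image'],wt=world(a),side=b['image'],ws=world(b))
save('top0.png',a['image']);save('side0.png',b['image'])
print(get_state())
for c in(a,b): print(-np.array(c['R']).T@np.array(c['t']))
E
```

```text
{'time_s': 0.1, 'joints': array([ 9.37411315e+01,  2.05871017e+01,  6.39501946e-01, -1.58224370e-02,
       -7.01365166e+01, -1.65059061e+01]), 'qd': array([ 0.01559225, -0.16112248,  0.11397681,  0.02852544,  0.00536779,
        0.00892222]), 'joint_torque': array([-2.54157530e-03, -5.84167314e+01,  2.93750811e+01,  7.01563239e+00,
        1.01513753e-02, -4.60526132e-05]), 'tcp_pos': array([0.14909702, 0.6579171 , 0.24772861]), 'eef_rot': array([ 1.79915124e+02, -9.63858196e-03, -1.27701546e+01]), 'contact_force': array([ 0.47205861,  0.00463159, -0.33299387]), 'moment': array([0.03104909, 0.02595656, 0.02367462]), 'gripper_force': 0.0, 'gripper_width': 0.08771708860702203}
[0.40851298 0.05753424 1.34740719]
[-0.04099518 -1.02231412  1.09019169]
```

View pics/top0.png

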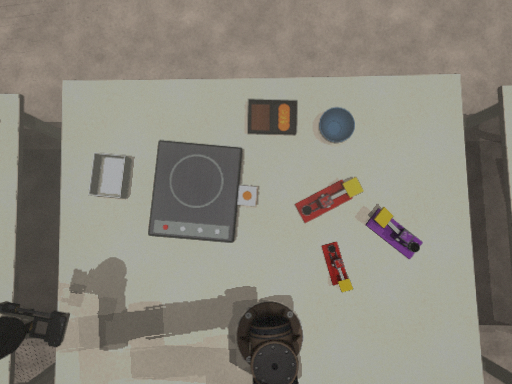

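View pics/side0.png

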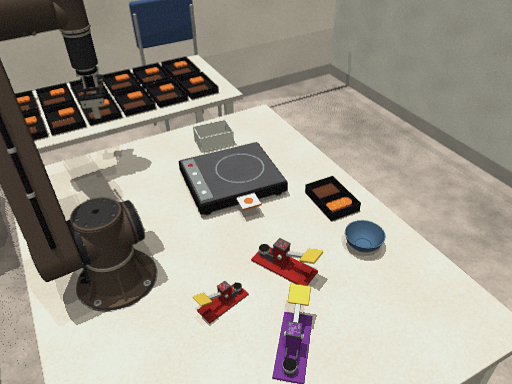

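Top view: image up is +x, left is +y. There are three jack-like things in the top picture: a large red one at (328,200) with its pedal at (353,187), a small red one at (337,265), and a purple one at (394,232). I choose the large red one. The lift disc is at (247,196) on the hob's tab. The hob is at (197,191), the bento at (272,117), the bowl at (337,125) and the tub at (111,176).

```bash
cat > meas.py <<'E'
from h import *
def blob(im,W,lo,hi,box,smin=120,vmin=60,zr=(0,1)):
    hsv=cv2.cvtColor(im,cv2.COLOR_RGB2HSV); h=hsv[...,0].astype(int)
    m=((h>=lo)&(h<=hi)) if lo<=hi else ((h>=lo)|(h<=hi))
    m&=(hsv[...,1]>smin)&(hsv[...,2]>vmin)
    b=np.zeros_like(m); b[box[1]:box[3],box[0]:box[2]]=1
    m&=b&(W[...,2]>zr[0])&(W[...,2]<zr[1])
    return W[m]
def info(n,P):
    if len(P)<3: print(n,len(P));return
    r_=cv2.minAreaRect((P[:,:2]*1000).astype(np.float32))
    print(n,len(P),'mean',P.mean(0).round(4),'rect',np.round(r_[0],1),np.round(r_[1],1),round(r_[2],1))
E
python3 - <<'E'
from meas import *
d=np.load('c0.npz')
T,WT,S,WS=d['top'],d['wt'],d['side'],d['ws']
info('top base',blob(T,WT,172,8,(288,175,365,225),zr=(-.01,.025)))
info('top pedal',blob(T,WT,20,35,(335,170,370,200)))
info('top orange',blob(T,WT,3,18,(238,185,258,206)))
info('side base',blob(S,WS,172,8,(245,235,325,290),zr=(-.01,.025)))
info('side pedal',blob(S,WS,20,35,(298,245,326,268)))
info('side orange',blob(S,WS,3,18,(236,193,262,210)))
# hob top
m=np.zeros(T.shape[:2],bool);m[135:248,140:246]=1
P=WT[m&(WT[...,2]>.058)&(WT[...,2]<.08)];info('hob',P)
m=np.zeros(T.shape[:2],bool);m[180:212,236:262]=1
P=WT[m&(WT[...,2]>.045)&(WT[...,2]<.061)];info('tab',P)
for n,b in(('jack housing',(288,175,365,225)),):
  m=np.zeros(T.shape[:2],bool);m[b[1]:b[3],b[0]:b[2]]=1
  info(n,WT[m&(WT[...,2]>.08)&(WT[...,2]<.101)]); info('saddle',WT[m&(WT[...,2]>.035)&(WT[...,2]<.05)])
for n,b in(('bento',(240,90,305,142)),('bowl',(315,100,360,148)),('tub',(85,145,138,205))):
  m=np.zeros(T.shape[:2],bool);m[b[1]:b[3],b[0]:b[2]]=1; info(n,WT[m&(WT[...,2]>.015)])
big=cv2.resize(T[165:290,235:435],None,fx=4,fy=4,interpolation=cv2.INTER_CUBIC);save('crop0.png',big)
E
```

```text
top base 645 mean [ 0.4726 -0.2077  0.0103] rect [ 473.  -211.5] [ 77.3 195.1] 26.3
top pedal 245 mean [ 0.5136 -0.2942  0.1082] rect [ 513.6 -294.5] [53.8 48.3] 26.8
top orange 52 mean [0.4967 0.0683 0.0576] rect [496.9  67.9] [25.5 27.1] 25.4
side base 916 mean [ 0.4744 -0.2346  0.0103] rect [ 473.2 -211.9] [ 88.2 199.9] 27.0
side pedal 220 mean [ 0.5109 -0.2968  0.1102] rect [ 510.7 -294.9] [61.2 52.3] 25.9
side orange 62 mean [0.4941 0.0572 0.0554] rect [495.2  58.8] [56.4 62.9] 78.6
hob 8145 mean [0.5135 0.2475 0.0679] rect [514.1 234.9] [329.6 338.9] 83.7
tab 372 mean [0.4952 0.0674 0.0564] rect [490.9  69.3] [ 72.4 106.6] 84.0
jack housing 210 mean [ 0.4777 -0.2246  0.0942] rect [ 484.3 -234.4] [ 55.2 108.1] 24.7
saddle 99 mean [ 0.4428 -0.1536  0.0419] rect [ 445.6 -159.8] [33.8 63.4] 27.0
bento 1133 mean [ 0.7836 -0.0249  0.0421] rect [627.2 -24.4] [183.6 442.9] 87.9
bowl 676 mean [ 0.755  -0.2707  0.0438] rect [ 585.3 -148.1] [128.1 527. ] 54.4
tub 746 mean [0.5794 0.5495 0.0696] rect [536.4 329.2] [580.  155.5] 79.8
```

View pics/crop0.png

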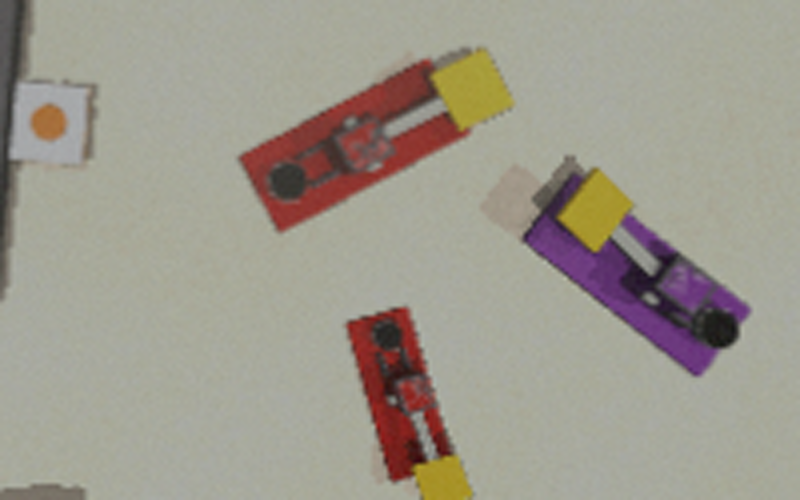

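The crop confirms the choice. The large red jack is at (0.473, -0.2115) with yaw about 116.3°, and its base measures 195x77 mm, matching the given 200x80. The lift point is about (0.4965, 0.068), with the hob yaw about -6°. I'll go round in an arc to above the housing at (0.4686, -0.2025), with tool yaw about -64°.

>>> apply_moves:
  targets:
    - {"dp": [0.251,-0.158,0],"yaw": -51}
    - {"dp": [0.251,-0.158,0],"yaw": -51}
    - {"dp": [0.251,-0.158,0],"yaw": -51}
    - {"dp": [0.251,-0.158,0],"yaw": -51}
    - {"dp": [0.251,-0.158,0],"yaw": -51}
    - {"dp": [0.251,-0.158,0],"yaw": -51}
    - {"dp": [0.251,-0.158,0],"yaw": -51}
    - {"dp": [0.381,-0.458,0],"yaw": -51}
    - {"dp": [0.381,-0.458,0],"yaw": -51}
    - {"dp": [0.381,-0.458,0],"yaw": -51}
    - {"dp": [0.381,-0.458,0],"yaw": -51}
    - {"dp": [0.381,-0.458,0],"yaw": -51}
    - {"dp": [0.381,-0.458,0],"yaw": -51}
    - {"dp": [0.381,-0.458,0],"yaw": -51}
    - {"dp": [0.381,-0.458,0],"yaw": -51}
    - {"dp": [0.381,-0.708,0],"yaw": -51}
    - {"dp": [0.381,-0.708,0],"yaw": -51}
    - {"dp": [0.381,-0.708,0],"yaw": -51}
    - {"dp": [0.381,-0.708,0],"yaw": -51}
    - {"dp": [0.381,-0.708,0],"yaw": -51}
  grip: -1

```text
time_s: 1.77
tcp_pos: [0.5295, -0.01, 0.2485]
eef_rot: [180.0, 0.0, -63.7]
contact_force: [1.0, -0.3, 0.4]
gripper_width: 0.0876
gripper_force: 0.0
```

>>> apply_moves:
  targets:
    - {"dp": [-0.061,-0.1925,0],"yaw": 0}
    - {"dp": [-0.061,-0.1925,0],"yaw": 0}
    - {"dp": [-0.061,-0.1925,0],"yaw": 0}
    - {"dp": [-0.061,-0.1925,0],"yaw": 0}
    - {"dp": [-0.061,-0.1925,0],"yaw": 0}
    - {"dp": [-0.061,-0.1925,-0.05],"yaw": 0}
    - {"dp": [-0.061,-0.1925,-0.1],"yaw": 0}
    - {"dp": [-0.061,-0.1925,-0.1],"yaw": 0}
    - {"dp": [-0.061,-0.1925,-0.1],"yaw": 0}
    - {"dp": [-0.061,-0.1925,-0.1],"yaw": 0}

```text
time_s: 2.6
tcp_pos: [0.4688, -0.2007, 0.1482]
eef_rot: [179.9, 0.0, -63.8]
contact_force: [0.6, -0.1, 1.2]
gripper_width: 0.0879
gripper_force: 0.0
```

```bash
python3 - <<'E'
from meas import *
s=get_state();print(s['tcp_pos'],s['eef_rot'])
a=cams.capture('side')
save('s1.png',cv2.resize(a['image'][170:320,200:400],None,fx=4,fy=4))
E
```

```text
[ 0.46877403 -0.20071412  0.14821117] [ 1.79872892e+02  4.28704883e-02 -6.37557092e+01]
```

View pics/s1.png

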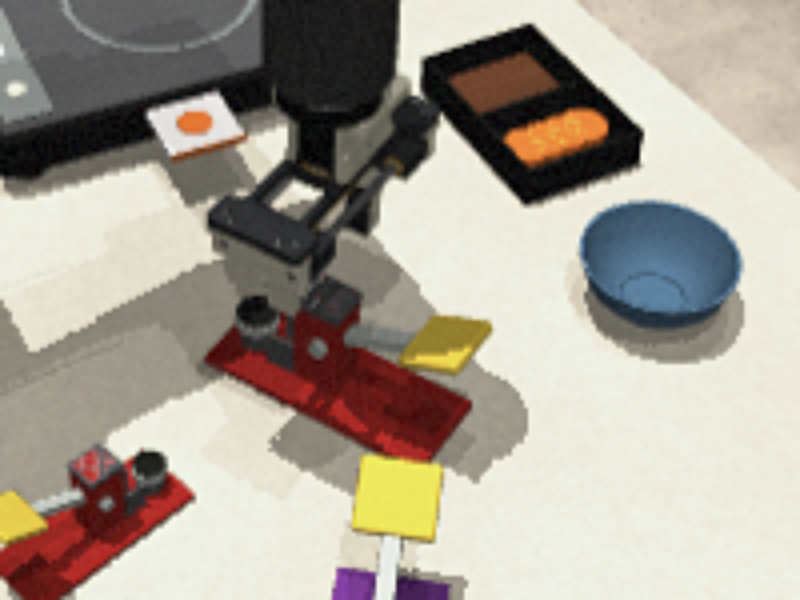

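The open fingers straddle the housing at crop (335,300). The pin knob sits at about z 60 mm, so I'll keep the tips above it.

>>> apply_moves:
  targets:
    - {"dp": [0,-0.001,-0.03],"yaw": 0}
    - {"dp": [0,-0.001,-0.058],"yaw": 0}
    - {"dp": [0,-0.001,-0.058],"yaw": 0}
    - {"dp": [0,-0.001,-0.058],"yaw": 0}
    - {"dp": [0,-0.001,-0.058],"yaw": 0}

```text
time_s: 3.07
tcp_pos: [0.4708, -0.2016, 0.0928]
eef_rot: [-179.9, -0.1, -63.7]
contact_force: [-0.1, -0.2, 0.3]
gripper_width: 0.0875
gripper_force: 0.0
```

>>> apply_moves:
  targets:
    - {"dp": [0,0,0],"yaw": 0}
    - {"dp": [0,0,0],"yaw": 0}
    - {"dp": [0,0,0],"yaw": 0}
    - {"dp": [0,0,0],"yaw": 0}
    - {"dp": [0,0,0],"yaw": 0}
    - {"dp": [0,0,0],"yaw": 0}
    - {"dp": [0,0,0],"yaw": 0}
    - {"dp": [0,0,0],"yaw": 0}
  grip: 1
  squeeze: 45

```text
time_s: 3.73
tcp_pos: [0.4692, -0.2016, 0.0905]
eef_rot: [180.0, 0.0, -63.8]
contact_force: [-0.4, 0.7, 0.4]
gripper_width: 0.04
gripper_force: 0.0
```

>>> apply_moves:
  targets:
    - {"dp": [0,0,0],"yaw": 0}
    - {"dp": [0,0,0],"yaw": 0}
    - {"dp": [0,0,0],"yaw": 0}
    - {"dp": [0,0,0],"yaw": 0}
    - {"dp": [0,0,0],"yaw": 0}

```text
time_s: 4.15
tcp_pos: [0.4696, -0.2015, 0.0906]
eef_rot: [-180.0, -0.0, -63.8]
contact_force: [3.0, 1.2, -1.4]
gripper_width: 0.0358
gripper_force: 45.0
```

>>> apply_moves:
  targets:
    - {"dp": [0,0,0.015],"yaw": 0}
    - {"dp": [0,0,0.025],"yaw": 0}
    - {"dp": [0.002,0.02,0.025],"yaw": -5}
    - {"dp": [0.004,0.04,0.025],"yaw": -10}
    - {"dp": [0.006,0.06,0.025],"yaw": -15}
    - {"dp": [0.008,0.08,0.025],"yaw": -20}
    - {"dp": [0.01,0.1,0.025],"yaw": -25}
    - {"dp": [0.012,0.11,0.025],"yaw": -30}
    - {"dp": [0.012,0.12,0.025],"yaw": -32}
    - {"dp": [0.012,0.12,0.025],"yaw": -32}
    - {"dp": [0.012,0.12,0.025],"yaw": -32}
    - {"dp": [0.012,0.12,0.018],"yaw": -32}
    - {"dp": [0.012,0.12,0.012],"yaw": -32}
    - {"dp": [0.012,0.12,0.006],"yaw": -32}
    - {"dp": [0.012,0.12,0.002],"yaw": -32}
    - {"dp": [0.012,0.12,0.0],"yaw": -32}
    - {"dp": [0.012,0.12,0.0],"yaw": -32}
    - {"dp": [0.012,0.12,0.0],"yaw": -32}

```text
time_s: 5.65
tcp_pos: [0.4808, -0.082, 0.0905]
eef_rot: [180.0, -0.0, -95.8]
contact_force: [-2.6, -2.8, -2.7]
gripper_width: 0.0355
gripper_force: 45.0
```

```bash
cat > m2.py <<'E'
from meas import *
import sys
tag=sys.argv[1]
s=get_state();print(s['tcp_pos'],s['eef_rot'],s['contact_force'])
a=cams.capture('top');b=cams.capture('side')
np.savez(f'c{tag}.npz',top=a['image'],wt=world(a),side=b['image'],ws=world(b))
for n,c in(('top',a),('side',b)):
    W=world(c);I=c['image']
    roi=(W[...,0]>.35)&(W[...,0]<.6)&(W[...,1]>-.25)&(W[...,1]<.2)
    hs=cv2.cvtColor(I,cv2.COLOR_RGB2HSV);h=hs[...,0].astype(int)
    red=roi&((h<8)|(h>172))&(hs[...,1]>120)&(hs[...,2]>40)
    info(n+' base',W[red&(W[...,2]<.025)])
    info(n+' pedal',W[roi&(h>20)&(h<35)&(hs[...,1]>120)&(hs[...,2]>60)])
    info(n+' orange',W[roi&(h>=3)&(h<=18)&(hs[...,1]>120)&(W[...,2]>.05)&(W[...,2]<.08)&(W[...,1]>.03)])
    sad=roi&(W[...,2]>.036)&(W[...,2]<.048)&(hs[...,2]<90)&(W[...,1]<.12)&(W[...,1]>-.12)
    info(n+' saddle',W[sad])
save(f's{tag}.png',cv2.resize(b['image'][150:300,150:350],None,fx=4,fy=4))
E
python3 m2.py 2
```

```text
[ 0.48076887 -0.08203188  0.09050623] [ 1.79951248e+02 -3.59483741e-02 -9.57627446e+01] [-2.58207909 -2.79774702 -2.6667851 ]
top base 29 mean [ 0.4363 -0.173   0.0104] rect [ 438.3 -170.1] [37.1 11.1] 88.9
top pedal 55 mean [ 0.4486 -0.1751  0.2158] rect [430.1 -77. ] [ 26.2 272.2] 11.6
top orange 0
top saddle 1
side base 710 mean [ 0.4634 -0.123   0.0102] rect [474.8 -91.9] [212.4  79.1] 85.1
side pedal 174 mean [ 0.4652 -0.1839  0.1113] rect [ 471.1 -137.6] [156.7 122. ] 76.7
side orange 15 mean [0.4854 0.0801 0.0574] rect [443.4  92.2] [ 36.5 181.5] 62.4
side saddle 102 mean [0.4222 0.0583 0.042 ] rect [420.6  20.8] [218.6 187.9] 73.3
```

View pics/s2.png

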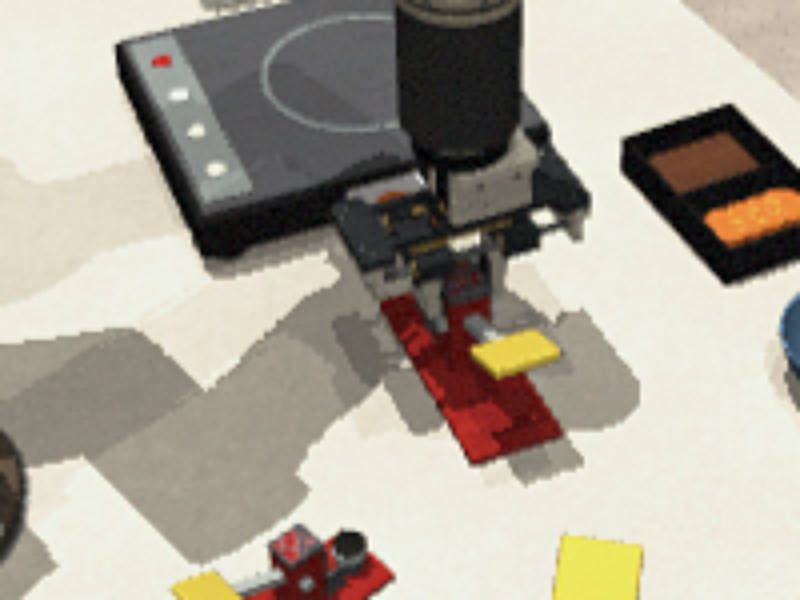

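The jack is set down just outside the tab, pointing at the hob: pedal at crop (515,352), tab at (390,190). The gripper hides the saddle, so I'll use the grip geometry. I'll slide in about 85 mm.

>>> apply_moves:
  targets:
    - {"dp": [0.001,0.01,0.0005],"yaw": 0}
    - {"dp": [0.002,0.02,0.0005],"yaw": 0}
    - {"dp": [0.003,0.03,0.0005],"yaw": 0}
    - {"dp": [0.004,0.04,0.0005],"yaw": 0}
    - {"dp": [0.005,0.05,0.0005],"yaw": 0}
    - {"dp": [0.006,0.06,0.0005],"yaw": 0}
    - {"dp": [0.007,0.07,0.0005],"yaw": 0}
    - {"dp": [0.008,0.08,0.0005],"yaw": 0}
    - {"dp": [0.0086,0.085,0.0],"yaw": 0}
    - {"dp": [0.0086,0.085,0.0],"yaw": 0}
    - {"dp": [0.0086,0.085,0.0],"yaw": 0}
    - {"dp": [0.0086,0.085,0.0],"yaw": 0}

```text
time_s: 6.75
tcp_pos: [0.4897, 0.0034, 0.0906]
eef_rot: [-180.0, 0.0, -95.8]
contact_force: [-0.7, -0.3, -6.8]
gripper_width: 0.0358
gripper_force: 45.0
```

>>> apply_moves:
  targets:
    - {"dp": [0,0,0],"yaw": 0}
    - {"dp": [0,0,0],"yaw": 0}
    - {"dp": [0,0,0],"yaw": 0}
    - {"dp": [0,0,0],"yaw": 0}
    - {"dp": [0,0,0],"yaw": 0}
    - {"dp": [0,0,0],"yaw": 0}
    - {"dp": [0,0,0],"yaw": 0}
    - {"dp": [0,0,0],"yaw": 0}
    - {"dp": [0,0,0],"yaw": 0}
    - {"dp": [0,0,0.03],"yaw": 0}
    - {"dp": [0,0,0.06],"yaw": 0}
    - {"dp": [0,0,0.1],"yaw": 0}
    - {"dp": [0,-0.04,0.12],"yaw": 0}
    - {"dp": [0,-0.08,0.12],"yaw": 0}
    - {"dp": [0,-0.12,0.12],"yaw": 0}
    - {"dp": [0,-0.16,0.12],"yaw": 0}
    - {"dp": [0,-0.2,0.12],"yaw": 0}
    - {"dp": [0,-0.24,0.12],"yaw": 0}
    - {"dp": [0,-0.24,0.12],"yaw": 0}
  grip: -1

```text
time_s: 8.33
tcp_pos: [0.4891, -0.2419, 0.2102]
eef_rot: [180.0, -0.1, -96.0]
contact_force: [0.8, 0.6, 0.9]
gripper_width: 0.0874
gripper_force: 0.0
```

```bash
python3 m2.py 3; python3 - <<'E'
from h import *
d=np.load('c3.npz')
save('t3.png',np.hstack([cv2.resize(d['top'][160:260,220:320],None,fx=4,fy=4),cv2.resize(d['side'][175:275,220:320],None,fx=4,fy=4)]))
E
```

```text
[ 0.48909933 -0.24188973  0.21018894] [ 1.79955996e+02 -6.01693260e-02 -9.60153274e+01] [0.77922189 0.56758731 0.85779856]
top base 215 mean [0.4723 0.0069 0.0099] rect [489.3  21. ] [132.9  76.6] 84.1
top pedal 3 mean [0.4085 0.0575 1.3474] rect [408.5  57.5] [0. 0.] 0.0
top orange 54 mean [0.4952 0.0664 0.0572] rect [488.2  54.3] [59.4 27.3] 58.7
top saddle 8 mean [0.4613 0.0849 0.0414] rect [460.1  65.3] [ 78.2 197.5] 82.4
side base 638 mean [ 0.4731 -0.0391  0.01  ] rect [485.2  -5.7] [213.6  81. ] 84.1
side pedal 69 mean [ 0.4588 -0.1046  0.1126] rect [ 441.1 -157.3] [198.3  29.7] 72.1
side orange 37 mean [0.4884 0.0679 0.056 ] rect [448.3  71.3] [ 56.2 120. ] 72.7
side saddle 141 mean [0.4615 0.0901 0.0421] rect [476.7 102.2] [170.7 184.9] 40.4
```

View pics/t3.png

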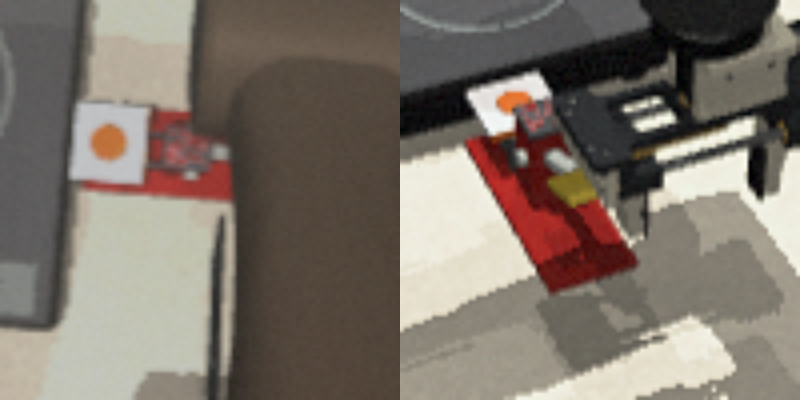

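The jack now sits square under the tab. The base axis is at yaw 84.1° and the disc is centred on it (left crop at (108,142)), so the estimated saddle error is about 2 mm. Next I close the fingers and go above the pedal, which I compute at (0.4794, -0.0966, 0.109).

>>> apply_moves:
  targets:
    - {"dp": [0,0,0],"yaw": 0}
    - {"dp": [0,0,0],"yaw": 0}
    - {"dp": [0,0,0],"yaw": 0}
    - {"dp": [0,0,0],"yaw": 0}
    - {"dp": [0,0,0],"yaw": 0}
    - {"dp": [0,0,0],"yaw": 0}
    - {"dp": [0,0,0],"yaw": 0}
    - {"dp": [0,0,0],"yaw": 0}
    - {"dp": [0,0,0],"yaw": 0}
    - {"dp": [-0.003,0.04,0],"yaw": 0}
    - {"dp": [-0.006,0.08,0],"yaw": 0}
    - {"dp": [-0.01,0.12,0],"yaw": 0}
    - {"dp": [-0.01,0.144,0],"yaw": 0}
    - {"dp": [-0.01,0.144,-0.03],"yaw": 0}
    - {"dp": [-0.01,0.144,-0.06],"yaw": 0}
    - {"dp": [-0.01,0.144,-0.06],"yaw": 0}
    - {"dp": [-0.01,0.144,-0.06],"yaw": 0}
    - {"dp": [-0.01,0.144,-0.06],"yaw": 0}
  grip: 1
  squeeze: 30

```text
time_s: 9.93
tcp_pos: [0.4806, -0.0928, 0.1518]
eef_rot: [-179.9, -0.0, -95.8]
contact_force: [0.6, 0.3, 0.8]
gripper_width: 0.0005
gripper_force: 0.0
```

```bash
python3 - <<'E'
from h import *
s=get_state();print(s['tcp_pos'],s['gripper_width'],s['contact_force'])
a=cams.capture('side');save('s4.png',cv2.resize(a['image'][170:290,190:350],None,fx=5,fy=5))
E
```

```text
[ 0.48058355 -0.0928143   0.15179001] 0.0005272281197887402 [0.56794235 0.26624978 0.81692301]
```

View pics/s4.png

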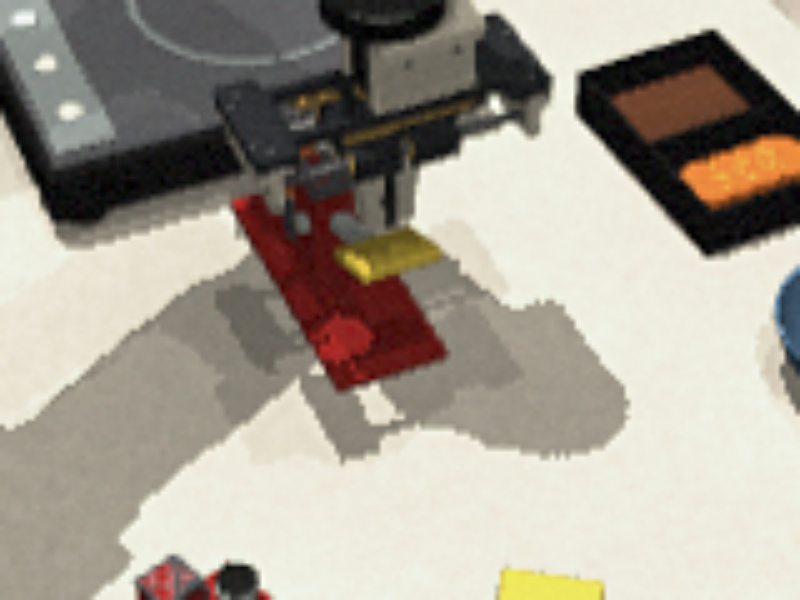

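>>> apply_moves:
  targets:
    - {"dp": [0,-0.002,0],"yaw": 0}
    - {"dp": [0,-0.002,-0.008],"yaw": 0}
    - {"dp": [0,-0.002,-0.016],"yaw": 0}
    - {"dp": [0,-0.003,-0.022],"yaw": 0}
    - {"dp": [0,-0.004,-0.028],"yaw": 0}
    - {"dp": [0,-0.005,-0.034],"yaw": 0}
    - {"dp": [0,-0.006,-0.04],"yaw": 0}
    - {"dp": [0,-0.007,-0.045],"yaw": 0}
    - {"dp": [0,-0.008,-0.05],"yaw": 0}
    - {"dp": [0,-0.009,-0.055],"yaw": 0}
    - {"dp": [0,-0.009,-0.06],"yaw": 0}
    - {"dp": [0,-0.01,-0.065],"yaw": 0}
    - {"dp": [0,-0.01,-0.067],"yaw": 0}
    - {"dp": [0,-0.01,-0.067],"yaw": 0}
    - {"dp": [0,-0.01,-0.067],"yaw": 0}

```text
time_s: 11.23
tcp_pos: [0.4795, -0.1031, 0.0835]
eef_rot: [180.0, -0.0, -95.8]
contact_force: [-2.7, -4.0, 10.5]
gripper_width: 0.0003
gripper_force: 5.3
```

```bash
python3 - <<'E'
from h import *
s=get_state();print(s['tcp_pos'],s['contact_force'])
a=cams.capture('side');b=cams.capture('top');save('s5.png',np.hstack([cv2.resize(a['image'][170:270,210:310],None,fx=4,fy=4),cv2.resize(b['image'][160:260,220:320],None,fx=4,fy=4)]))
for c in(a,b):
    W=world(c);hs=cv2.cvtColor(c['image'],cv2.COLOR_RGB2HSV);h=hs[...,0]
    m=(h>=3)&(h<=18)&(hs[...,1]>120)&(W[...,2]>.05)&(W[...,2]<.085)&(abs(W[...,0]-.495)<.022)&(abs(W[...,1]-.068)<.022)
    print(m.sum(),np.median(W[m],0))
E
```

```text
[ 0.47952049 -0.10309954  0.08353867] [-2.7188028  -4.03173981 10.52040647]
36 [0.49521949 0.07326597 0.0738763 ]
0 [nan nan nan]
  return _methods._mean(a, axis=axis, dtype=dtype,
  ret = um.true_divide(
```

View pics/s5.png

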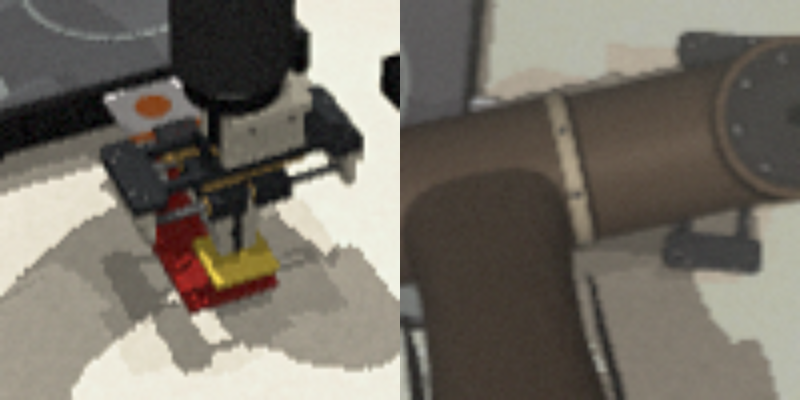

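The trial stroke works: the pedal is nearly at its stop and the disc is at about 73.9 mm (crop (152,105)). I'll press the last few mm, then let it come fully up.

>>> apply_moves:
  targets:
    - {"dp": [0,0,-0.002],"yaw": 0}
    - {"dp": [0,0,-0.003],"yaw": 0}
    - {"dp": [0,0,-0.003],"yaw": 0}
    - {"dp": [0,0,-0.003],"yaw": 0}
    - {"dp": [0,0,-0.003],"yaw": 0}

```text
time_s: 11.75
tcp_pos: [0.4796, -0.1031, 0.0814]
eef_rot: [180.0, -0.1, -95.7]
contact_force: [-5.8, -2.6, 18.4]
gripper_width: 0.0002
gripper_force: 9.5
```

>>> apply_moves:
  targets:
    - {"dp": [0,0,0.005],"yaw": 0}
    - {"dp": [0,0.001,0.01],"yaw": 0}
    - {"dp": [0,0.002,0.015],"yaw": 0}
    - {"dp": [0,0.003,0.02],"yaw": 0}
    - {"dp": [0,0.004,0.025],"yaw": 0}
    - {"dp": [0,0.005,0.03],"yaw": 0}
    - {"dp": [0,0.006,0.036],"yaw": 0}
    - {"dp": [0,0.007,0.042],"yaw": 0}
    - {"dp": [0,0.008,0.048],"yaw": 0}
    - {"dp": [0,0.008,0.055],"yaw": 0}
    - {"dp": [0,0.008,0.065],"yaw": 0}
    - {"dp": [0,0.008,0.07],"yaw": 0}
    - {"dp": [0,0.008,0.07],"yaw": 0}
    - {"dp": [0,0.008,0.07],"yaw": 0}
    - {"dp": [0,0.008,0.07],"yaw": 0}
    - {"dp": [0,0.008,0.07],"yaw": 0}

```text
time_s: 13.08
tcp_pos: [0.4794, -0.0946, 0.1501]
eef_rot: [179.9, -0.0, -95.8]
contact_force: [0.4, -0.4, 0.5]
gripper_width: 0.0002
gripper_force: 0.0
```

```bash
cat > o.py <<'E'
from h import *
s=get_state();print(s['time_s'],s['tcp_pos'],s['contact_force'])
c=cams.capture('side')
W=world(c);hs=cv2.cvtColor(c['image'],cv2.COLOR_RGB2HSV);h=hs[...,0].astype(int)
m=(h>=3)&(h<=18)&(hs[...,1]>120)&(W[...,2]>.05)&(W[...,2]<.085)&(abs(W[...,0]-.495)<.022)&(abs(W[...,1]-.068)<.022)
print('disc',m.sum(),np.median(W[m],0))
m=(h>20)&(h<35)&(hs[...,1]>120)&(hs[...,2]>60)&(abs(W[...,0]-.48)<.06)&(abs(W[...,1]+.1)<.06)&(W[...,2]<.2)
print('pedal',m.sum(),np.median(W[m],0),np.percentile(W[m][:,2],90))
m=((h<8)|(h>172))&(hs[...,1]>120)&(hs[...,2]>40)&(abs(W[...,0]-.485)<.08)&(abs(W[...,1]+.0)<.16)&(W[...,2]<.02)
P=W[m];r_=cv2.minAreaRect((P[:,:2]*1000).astype(np.float32));print('base',m.sum(),r_,np.median(P[:,2]))
E
python3 o.py
```

```text
13.0833 [ 0.47937979 -0.09463441  0.15011211] [ 0.39623558 -0.36663081  0.50478794]
disc 0 [nan nan nan]
pedal 137 [ 0.47294918 -0.10821868  0.11268039] 0.1185591270798853
base 615 ((483.8658142089844, -5.04296875), (213.40859985351562, 79.14093017578125), 85.39954376220703) 0.009866273818282909
  return _methods._mean(a, axis=axis, dtype=dtype,
  ret = um.true_divide(
```

The pedal is back up and the jack hasn't moved, to within 1.5 mm. Now the second stroke.

>>> apply_moves:
  targets:
    - {"dp": [0,0,-0.008],"yaw": 0}
    - {"dp": [0,0,-0.016],"yaw": 0}
    - {"dp": [0,-0.001,-0.022],"yaw": 0}
    - {"dp": [0,-0.002,-0.028],"yaw": 0}
    - {"dp": [0,-0.003,-0.034],"yaw": 0}
    - {"dp": [0,-0.004,-0.04],"yaw": 0}
    - {"dp": [0,-0.005,-0.045],"yaw": 0}
    - {"dp": [0,-0.006,-0.05],"yaw": 0}
    - {"dp": [0,-0.007,-0.055],"yaw": 0}
    - {"dp": [0,-0.007,-0.06],"yaw": 0}
    - {"dp": [0,-0.008,-0.065],"yaw": 0}
    - {"dp": [0,-0.008,-0.069],"yaw": 0}
    - {"dp": [0,-0.008,-0.069],"yaw": 0}
    - {"dp": [0,-0.008,-0.069],"yaw": 0}
    - {"dp": [0,-0.008,-0.069],"yaw": 0}
    - {"dp": [0,-0.008,-0.069],"yaw": 0}
    - {"dp": [0,-0.008,-0.069],"yaw": 0}
    - {"dp": [0,-0.008,-0.069],"yaw": 0}

```text
time_s: 14.63
tcp_pos: [0.4794, -0.1032, 0.0818]
eef_rot: [180.0, -0.0, -95.8]
contact_force: [-2.9, -3.5, 11.2]
gripper_width: 0.0005
gripper_force: 5.9
```

```bash
python3 o.py
```

```text
14.6333 [ 0.47941038 -0.1031633   0.08176352] [-2.93403114 -3.45459093 11.22243923]
disc 35 [0.49587218 0.07204351 0.07404867]
pedal 174 [ 0.46772809 -0.12160181  0.05731162] 0.06162806471221036
base 246 ((477.61285400390625, -59.817440032958984), (103.62362670898438, 77.56684875488281), 86.08353424072266) 0.009884558747830315
```

The lift point is at 74 mm, the pedal is down at about 58 mm with 11 N on it, and the hob and jack are steady. Handing in.

```bash
python3 -c "
from plant import r
print(r.close_job())"
```

```text
the job is handed in; nothing more can be done
None
```

The job is handed in (no verdict came back): jack under the lift point, one trial stroke up and down, then a second stroke now held with about 11 N on the pedal and the lift point measured at about 74 mm; the hob-down position after the trial was hidden from the camera, so I inferred it from the raised pedal.

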